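# Unclip the grille cover of the bench dust collector

### The arm

A 7-joint arm with a two-finger parallel gripper is mounted at the origin on the work surface. World frame = base frame: x ahead of the robot, y to its left, z up, the work surface at z = 0. Lengths are in m, angles in rad, forces in N, time in s.
With the tool pointing down it reaches from about 0.4 to 0.9 m from the base axis. Payload 5.6 kg.
Tool frame: the origin (TCP) lies at the very end of the fingers, on their centre line; the grasp point (between the pads) lies 19 mm behind it (arm.tcp_to_grasp is the distance from the TCP to the grasp point, in m); y points along the fingers, x is the direction in which the jaws open and shut, and the axes are right-handed (so a half turn about y gives the same grasp; the last joint's range is limited). The gripper opens to 92 mm and grips with 3 to 60 N. Pads are 20 mm wide; open, the fingers measure 128 mm over their backs; the gripper's body (75 mm by 189 mm) begins 69 mm behind the grasp point.
Start: joints at [1.229, 0.468, -0.012, 1.603, 0.006, 1.071, -0.056], TCP at [0.191, -0.621, 0.215] pointing down, gripper open.
Joint ranges: [-2.53, 2.53], [-0.31, 2.02], [-1.57, 1.55], [0.28, 2.44], [-1.29, 4.43], [0.15, 1.84], [-2.92, 2.92]. Speed limits (rad/s): [2.57, 2.57, 3.14, 3.14, 3.14, 3.14, 3.14].

### API

Orientations are given as a rotation vector (axis times angle).
In Python, from cell import arm, snapshot, job gives the robot as it stands.
- The arm moves only by the tool servo_tool, never from a script. Its argument "steps" is a list that holds one entry, the list of rows, each a list of 7 numbers: the turn, a rotation vector about the world's x, y, z in degrees, then the shift along the world's x, y, z in m, then the closure, from 0 (fully open) to 1 (shut). In form: [[[rx, ry, rz, dx, dy, dz, jaw], ...]]. A call has 1 to 5 rows; each row is the pose to reach, as a shift and turn from the pose commanded when the call began; what a row does not reach only later rows make up. A row lasts 1/12 s, in which the tool goes at most 41.7 mm and 7.16 degrees, less where a joint would pass 70% of its speed; a pose out of reach is approached as far as the arm can. A call with a gripper value outside its range is refused whole. The fingers move at their own pace and stop on an object; the grip force is fixed at half the most. Time passes only in rows, so rows that repeat a pose let the fingers close. It gives the time, the measured TCP pose, the force and the opening at its end, in the units of the state.
- arm.sense(): the state, without advancing time (a new reading comes with each control period).
- snapshot(name): name is "scene" or "top" or "wrist"; returns a dict with "pixels" (420x560x3 uint8, red, green, blue), "depth" (420x560 float32, m along the optical axis (not along the pixel's ray), 0 where there is no reading), "camera_matrix" (3x3 intrinsics, pixels), "view" (4x4, takes a point from world to camera coordinates). Camera axes: x right, y up, looking along -z (the intrinsics and any distortion apply to the point x, -y, -z); pixel columns grow to the right and rows downward; lengths in m; the calibration is good to about 2 mm. A picture is of the moment at which its call begins.
- job.close_job(): hands the job in, once; it reports no verdict.
The state is a dict: "time": time; "joint_pos": joint angles; "joint_vel": joint speeds; "tau": joint torques, N m; "tcp_pos": TCP position; "tool_rot": TCP orientation; "ft_force": force on the tool from outside, world axes, zero at the start; "ft_torque": the same for the moment, N m; "finger_gap": opening from 0.0 (shut) to 1.0 (fully open).
Only numpy, scipy, OpenCV 4.12 (cv2) and the standard library are available. Lean on these libraries where they do the work, as an engineer would, in place of code of your own. Each camera call takes 0.05 s, during which the arm holds its last target. There are 200 camera calls.

### The job

The dust collector's filter is due for a change: pinch the orange snap tab of its dark grille cover towards the cover's grip bar until the tab lets go, tip that end up and draw the cover out from under the rear lip. Lay it face up on the middle of the cork mat, setting it down rather than dropping it. Neither crack the tab by squeezing hard nor force the cover against the housing, and leave the other things on the bench where they are.

Things in the scene. Friction and masses are not known exactly. Their poses are not given: they have to be found in the camera images.
- collector: Fixed bench-top dust collector, off-white, 290 mm (x) by 220 mm (y). Origin: middle of its underside on the bench; +x to its rear. Flat deck 80 mm above the bench; behind x = +56 mm a fan housing rises to 108 mm (a knob to 120). Deck opening for the cover: x -101 to +41, y -61.5 to +61.5 mm, so the cover has 1 mm of play to front and rear, 1.5 mm to each side.
- catch (a point): Middle of the opening's front edge, at deck height. The edge is an 8 mm thick catch over the nose of the tab. In front of it the deck is flat for 43 mm: room for a finger.
- lip (a point): Middle of the opening's rear edge, at deck height. It is an 8 mm thick lip: the cover's two tongues reach 11 mm under it, with 2 mm of height to spare. Lifted level, the cover jams here; it comes out by tipping its front end up 8 to 12 degrees about its rear edge, then drawing it 13 mm or more forward, then lifting. Lip, catch and tongues snap above 10 N.
- grille: Loose dark grille cover, plate 140 mm (x) by 120 mm (y), 0.10 to 0.16 kg, balanced near its middle. Origin: middle of its underside; its face is at z = +15 mm, level with the deck when seated. Seated, the origin is about x = -30, y = 0, z = 65 mm in the collector's frame, axes alike. Tab at the -x (front) end, two tongues 12 mm beyond the plate at the +x (rear) end. It lies flat on its underside.
- tab: Orange snap tab in the cover's front end, upright plate 30 mm wide (y), 5 mm thick, 22 mm above the face; relaxed, its frame is the cover's. It flexes to the cover's +x by 8 mm to a stop and springs back: 5 N starts it, 1.25 N per further mm (15 N at the stop). Its nose is hooked 5.5 mm under the catch (4.5 to 6.5 mm over the cover's play) and lets go when pressed that far. It cracks at 24 N.
- thumb (a point): On the outer (front) face of the orange tab, where a finger presses: 64 mm in front of the middle of the cover when relaxed, 11 mm above the cover's face (half the height of the tab above the face); moves with the tab.
- bar (a point): Middle of the fixed mid-grey grip bar on the cover's face, behind the tab: bar 8 mm thick (x), 60 mm long (y), standing 22 mm above the face; this point is 26 mm in front of the middle of the cover and 11 mm above its face. The pinch, from the front face of the tab to the rear face of the bar, is 42 mm wide relaxed and 34 mm with the tab fully pressed.
- mat: Fixed square cork mat, 210 by 210 mm, 5 mm thick, lying on the bench. Origin: middle of its underside.
- dop_a: wooden dop stick, 115 mm long, 27 mm thick, with a pale shell blank on one end, lying on the bench on the tab side of the dust collector. Not to be disturbed.
- dop_b: a second such dop stick, out to the side. Not to be disturbed.
- dop_c: a third such dop stick, out to the side. Not to be disturbed.
- graver: hand graver with a wooden handle, 170 mm long, lying beside the cork mat. Not to be disturbed.
- brush: dust brush, 170 mm long, lying beside the cork mat. Not to be disturbed.
- saucer: white ceramic saucer, 130 mm across, out to the side. Not to be disturbed.
- shell: whole helmet shell, about 110 mm long, 70 mm high, out to the side. Not to be disturbed.
- jar: amber glass jar, 56 mm across, 75 mm tall, out to the side. Not to be disturbed.
Not all that is in view belongs to the job. Leave any blue or turquoise look-alike of the grille alone.

How it is judged:
By the outcome, as a careful person would: the job done as asked, in the order asked, and still so for the second after the job is handed in, with the robot touching nothing.
It also fails if it takes over 72 s, if anything falls off the work surface, if the arm or the gripper's body presses on something with over 40 N, if the wrist force passes 120 N, or if a joint passes its speed limit or range.

## Working session

There is one attempt and no reset: what is moved stays moved. The work goes in short steps, Python scripts to look and compute and a tool call to move; the robot and the scene stay as the last step left them, time stands still between calls to the robot, and variables do not carry over. Pictures are saved under pics/ and viewed, about 8 in all and at most 12, crops included, and the job is handed in when it is done.

Besides the shell and the picture viewer there is one more tool, called after ">>>" as name([rows], argument=value, ...), one row to a line, values as JSON. servo_tool: Moves the arm, as the interface text tells. Its arguments: {"type":"object","properties":{"steps":{"type":"array"}},"required":["steps"]}

```bash
ls; mkdir -p pics; cat > h.py <<'E'
import numpy as np, cv2
from cell import arm, snapshot, job
def save(s,n): cv2.imwrite('pics/'+n, s['pixels'][:,:,::-1])
def cloud(s):
    K=s['camera_matrix'];d=s['depth'];h,w=d.shape
    u,v=np.meshgrid(np.arange(w),np.arange(h))
    c=np.stack([(u-K[0,2])/K[0,0]*d,-(v-K[1,2])/K[1,1]*d,-d,np.ones_like(d)],-1)
    return (c@np.linalg.inv(s['view']).T)[...,:3]
E
python3 - <<'E'
from h import *
print(arm.sense(), arm.tcp_to_grasp)
for n in ['scene','top']:
    s=snapshot(n); save(s,n+'.png'); np.savez('pics/'+n,**s)
    print(n,s['camera_matrix'],s['view'])
E
```

```text
pics
{'time': 0.0, 'joint_pos': array([ 1.2289896 ,  0.46835878, -0.01159554,  1.60359769,  0.00598084,
        1.07138456, -0.05628313]), 'joint_vel': array([-1.41715027e-04,  2.67907987e-04, -6.36520101e-04, -3.26663773e-04,
       -5.19216523e-04,  6.56782899e-05, -1.09230714e-03]), 'tau': array([-2.71022182e-04, -5.20572710e+01, -1.25297098e-02, -2.43743384e+01,
       -5.66789252e-02,  1.73461391e-02,  1.55879238e-04]), 'tcp_pos': array([ 0.19111489, -0.62067678,  0.213663  ]), 'tool_rot': array([-1.3348862 ,  0.98742563, -0.98503509]), 'ft_force': array([-0.20762721, -0.88766198, -0.23824528]), 'ft_torque': array([0.01670276, 0.02084095, 0.04894661]), 'finger_gap': 1.0022792607522912} 0.0187
scene [[455.18175416   0.         277.07536215]
 [  0.         455.18175416 203.84897707]
 [  0.           0.           1.        ]] [[ 0.76715446  0.64109037 -0.02184414 -0.39143757]
 [-0.34460345  0.4406105   0.8289215   0.09047822]
 [ 0.54103835 -0.62838326  0.55893826 -1.63934697]
 [ 0.          0.          0.          1.        ]]
top [[416.5183418    0.         283.60446623]
 [  0.         416.5183418  212.76646865]
 [  0.           0.           1.        ]] [[-0.02155542 -0.99972097  0.00966193  0.04022628]
 [ 0.99559824 -0.02058283  0.09143575 -0.52803318]
 [-0.09121137  0.01159034  0.9957641  -1.24302067]
 [ 0.          0.          0.          1.        ]]
```

View pics/scene.png

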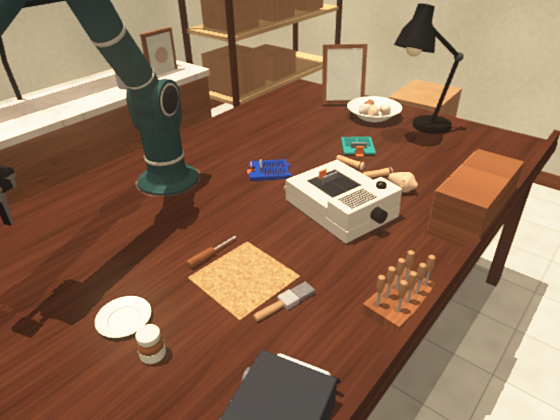

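View pics/top.png

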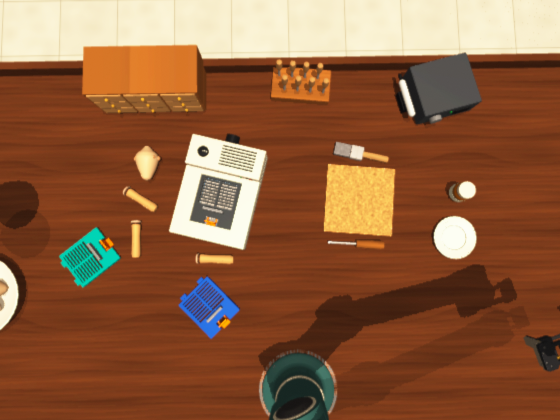

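The collector is at about (218,190) in the top picture, with its dark grille at (215,202) and the orange tab at (210,222), so its front faces the robot. The mat is at (360,200). The blue and teal look-alikes are at (210,307) and (90,257), and dop_a is at (215,259).

```bash
python3 - <<'E'
from h import *
s=dict(np.load('pics/top.npz')); P=cloud(s); im=s['pixels']; hsv=cv2.cvtColor(im,cv2.COLOR_RGB2HSV)
z=P[...,2]; roi=np.zeros(z.shape,bool); roi[130:255,165:275]=1
deck=roi&(z>.05)&(z<.135)
print('zs',np.percentile(z[deck],[5,25,50,75,95]))
def rect(m,name,z0=None):
    n,l,st,_=cv2.connectedComponentsWithStats(m.astype(np.uint8)); k=1+np.argmax(st[1:,4]); q=P[l==k]
    if z0 is not None:
        # cast rays on plane z0
        c=np.linalg.inv(s['view'])[:3,3]; d=q-c; q=c+d*((z0-c[2])/d[:,2])[:,None]
    r=cv2.minAreaRect((q[:,:2]*1000).astype(np.float32)); print(name,st[k,4],r,'z',np.median(q[:,2])); print(cv2.boxPoints(r).round(1).tolist())
rect(deck,'collector')
dl=roi&(z>.07)&(z<.09); rect(dl,'decklevel')
v=hsv[...,2]; dark=roi&(v<110); dark[:172]=0; dark[:,:185]=0; dark[228:]=0
rect(cv2.morphologyEx(dark.astype(np.uint8),cv2.MORPH_CLOSE,np.ones((7,7)))>0,'dark',.08)
o=roi&(hsv[...,0]<16)&(hsv[...,1]>180)&(v>150)&(z>.06); o[:200]=0; rect(o,'orange',.1)
m=np.zeros(z.shape,bool); m[155:245,318:405]=1
m&=(hsv[...,2]>160)&(hsv[...,0]>10)&(hsv[...,0]<30); rect(m,'mat',.005)
d=np.zeros(z.shape,bool); d[248:272,190:240]=1; rect(d&(z>.01),'dop_a')
for nm,(a,b,c,e) in dict(graver=(236,252,322,390),brush=(138,166,328,392)).items():
    g=np.zeros(z.shape,bool); g[a:b,c:e]=1; q=P[g&(z>.008)]; print(nm,q.min(0),q.max(0))
from scipy.spatial.transform import Rotation as R
st=arm.sense(); print(R.from_rotvec(st['tool_rot']).as_matrix().round(3))
E
```

```text
zs [0.07417074 0.07975004 0.08234765 0.10668921 0.11164406]
collector 7656 ((604.9634399414062, 216.517822265625), (221.2301025390625, 319.44970703125), 75.33077239990234) z 0.08234764963950136
[[422.3999938964844, 150.0], [731.5, 69.0999984741211], [787.5, 283.1000061035156], [478.5, 364.0]]
decklevel 4731 ((548.2674560546875, 231.40328979492188), (221.189697265625, 202.36590576171875), 75.37841796875) z 0.08081943277378012
[[422.3999938964844, 149.89999389648438], [618.2999877929688, 98.80000305175781], [674.0999755859375, 312.8999938964844], [478.29998779296875, 364.0]]
dark 1239 ((560.6473388671875, 227.01669311523438), (116.38813781738281, 135.71055603027344), 74.91961669921875) z nan
[[480.0, 188.5], [611.0, 153.1999969482422], [641.2999877929688, 265.6000061035156], [510.29998779296875, 300.8999938964844]]
orange 5 ((496.6138000488281, 227.33810424804688), (2.8435733318328857, 5.747936248779297), 89.62635803222656) z 0.10000000000000009
[[493.70001220703125, 225.89999389648438], [499.5, 225.89999389648438], [499.5, 228.6999969482422], [493.70001220703125, 228.8000030517578]]
m
[... 194 characters left out ...]
000122070312, -112.19999694824219], [470.8999938964844, -91.5]]
dop_a 310 ((396.6066589355469, 169.77420043945312), (32.503719329833984, 252.12962341308594), 0.154494047164917) z 0.02446445996643054
[[380.0, 295.79998779296875], [380.70001220703125, 43.70000076293945], [413.20001220703125, 43.79999923706055], [412.5, 295.8999938964844]]
graver [ 0.40959634 -0.26990114  0.00818619] [0.44275323 0.04375367 1.28564781]
brush [ 0.41319838 -0.29873594  0.0080031 ] [0.76160161 0.04375367 1.28564781]
[[ 0.294 -0.001  0.956]
 [-0.956  0.001  0.294]
 [-0.002 -1.    -0.   ]]<stdin>:10: RuntimeWarning: divide by zero encountered in divide
<stdin>:10: RuntimeWarning: invalid value encountered in multiply
```

>>> servo_tool([
  [[0,0,6,0.028,0.028,0.005,0],[0,0,12,0.056,0.056,0.01,0],[0,0,18,0.084,0.084,0.015,0],[0,0,24,0.112,0.112,0.02,0],[0,0,30,0.14,0.14,0.025,0]],
])

```text
time: 0.52
tcp_pos: [0.3321, -0.4795, 0.2395]
tool_rot: [-1.491, 0.582, -0.581]
ft_force: [0.9, -0.6, -0.4]
finger_gap: 1.001
```

>>> servo_tool([
  [[0,0,6,0.022,0.034,0,0],[0,0,12,0.044,0.068,0,0],[0,0,18,0.066,0.102,0,0],[0,0,24,0.088,0.136,0,0],[0,0,28,0.11,0.17,0,0]],
])

```text
time: 0.93
tcp_pos: [0.4418, -0.3094, 0.2395]
tool_rot: [-1.562, 0.2, -0.2]
ft_force: [0.7, -0.1, -0.3]
finger_gap: 1.0
```

>>> servo_tool([
  [[0,0,0,0.01,0.04,0,0],[0,0,0,0.02,0.08,0,0],[0,0,0,0.03,0.12,0,0],[0,0,0,0.04,0.16,0,0],[0,0,0,0.05,0.2,0,0]],
])

```text
time: 1.35
tcp_pos: [0.4911, -0.1093, 0.2395]
tool_rot: [-1.561, 0.204, -0.204]
ft_force: [1.3, 0.1, -0.8]
finger_gap: 1.0
```

>>> servo_tool([
  [[0,0,0,0.005,0.04,0,0],[0,0,0,0.01,0.08,0,0],[0,0,0,0.015,0.12,0,0],[0,0,0,0.02,0.16,0,0],[0,0,0,0.02,0.2,0,0]],
])

```text
time: 1.77
tcp_pos: [0.5115, 0.0905, 0.2394]
tool_rot: [-1.561, 0.204, -0.204]
ft_force: [1.4, -0.2, -0.5]
finger_gap: 0.999
```

>>> servo_tool([
  [[0,0,0,0.002,0.037,-0.01,0],[0,0,0,0.004,0.074,-0.02,0],[0,0,0,0.006,0.111,-0.03,0],[0,0,0,0.008,0.148,-0.04,0],[0,0,0,0.008,0.148,-0.04,0]],
])

```text
time: 2.18
tcp_pos: [0.5163, 0.2449, 0.1978]
tool_rot: [-1.558, 0.199, -0.193]
ft_force: [-0.2, -0.3, 0.2]
finger_gap: 0.996
```

```bash
python3 - <<'E'
from h import *
from scipy.spatial.transform import Rotation as R
s=snapshot('wrist'); save(s,'w1.png'); np.savez('pics/w1',**s); st=arm.sense()
print(st['tcp_pos'],R.from_rotvec(st['tool_rot']).as_matrix().round(3)); print(s['camera_matrix'][0],s['view'].round(3))
E
```

```text
[0.51714528 0.2411713  0.19819844] [[ 0.968 -0.003  0.25 ]
 [-0.25   0.002  0.968]
 [-0.003 -1.     0.001]]
[296.13895057   0.         277.18243795] [[ 0.969 -0.247 -0.005 -0.439]
 [ 0.238  0.938 -0.252 -0.329]
 [ 0.067  0.243  0.968 -0.468]
 [ 0.     0.     0.     1.   ]]
```

View pics/w1.png

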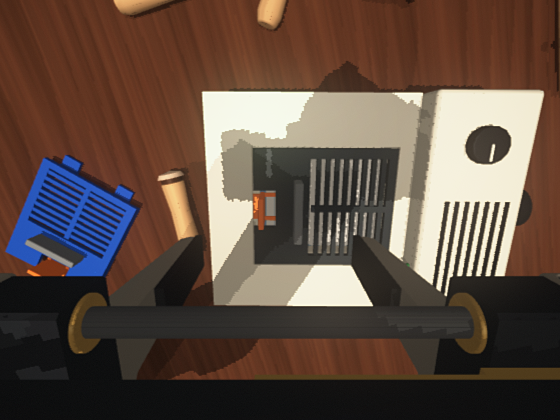

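The wrist picture shows the opening at about (253..399, 148..264), the tab at (263,209) and the bar at (298,212). The fingertips straddle this from the near side. I'll measure it from here.

```bash
python3 - <<'E'
from h import *
s=dict(np.load('pics/w1.npz')); P=cloud(s); im=s['pixels']; hsv=cv2.cvtColor(im,cv2.COLOR_RGB2HSV); K=s['camera_matrix']
iv=np.linalg.inv(s['view']); c=iv[:3,3]
def ray(u,v,z):
    d=iv[:3,:3]@np.array([(u-K[0,2])/K[0,0],-(v-K[1,2])/K[1,1],-1]); return c+d*(z-c[2])/d[2]
g=cv2.cvtColor(im,cv2.COLOR_RGB2GRAY).astype(int)
for v in (160,170,245,255): print(v,g[v,244:262].tolist(),g[v,392:408].tolist())
for u in (275,330,380): print(u,g[140:156,u].tolist(),g[256:272,u].tolist())
r=np.s_[170:250,250:320]
a=-np.deg2rad(14.6); ex=np.array([np.cos(a),np.sin(a)]); ey=np.array([-ex[1],ex[0]])
T=np.array([.519,.2385])
Q=P[r]; z=Q[...,2]; m=(z>.093)&(z<.112); q=Q[m]; x=(q[:,:2]-T)@ex*1000; y=(q[:,:2]-T)@ey*1000
print('high pts',len(x)); h,e=np.histogram(x,np.arange(-40,41,2)); print([(int(b),int(n)) for b,n in zip(e,h) if n])
for nm,k in (('tab',x<0),('bar',x>0)):
    top=k&(q[:,2]>np.percentile(q[k,2],60)); print(nm,'x',np.percentile(x[k],[2,50,98]).round(1),'y',np.percentile(y[k],[2,98]).round(1),'z',np.percentile(q[k,2],[50,95]).round(4))
dk=P[120:140,260:340,2]; print('deck z',np.median(dk), 'face', np.median(P[160:170,270:300,2]))
fl=P[98:290,225:235]; print('deck2',np.nanmedian(fl[:,:,2]))
# deck outline edges: front edge at z=.08
for (u,v) in ((203,93),(214,304)): print(ray(u,v,.08))
np.save('pics/o',np.array(0))
E
```

```text
160 [139, 139, 138, 139, 139, 140, 140, 131, 97, 60, 58, 60, 61, 61, 61, 60, 60, 58] [57, 57, 56, 56, 55, 63, 110, 160, 170, 168, 168, 168, 168, 168, 167, 169]
170 [136, 137, 137, 136, 137, 136, 138, 131, 96, 61, 53, 56, 54, 55, 54, 55, 54, 55] [57, 57, 55, 56, 64, 111, 160, 172, 169, 168, 168, 168, 168, 169, 168, 168]
245 [130, 131, 131, 131, 130, 131, 131, 132, 126, 99, 63, 44, 45, 46, 46, 47, 46, 46] [240, 239, 239, 240, 239, 240, 239, 239, 240, 240, 238, 221, 183, 120, 117, 121]
255 [129, 129, 129, 129, 129, 128, 130, 130, 128, 108, 75, 43, 42, 46, 45, 46, 45, 45] [64, 75, 141, 224, 245, 245, 242, 240, 242, 245, 237, 160, 115, 118, 121, 120]
275 [182, 183, 181, 181, 182, 184, 180, 140, 66, 68, 72, 71, 70, 69, 69, 68] [50, 52, 53, 51, 51, 51, 49, 58, 104, 156, 167, 164, 165, 164, 164, 164]
330 [176, 177, 176, 176, 177, 177, 181, 171, 59, 55, 61, 59, 61, 59, 58, 58] [76, 76, 77, 77, 77, 77, 74, 74, 115, 210, 248, 243, 241, 241, 241, 241]
380 [170, 170, 170, 170, 170, 171, 172, 153, 63, 52, 56, 56, 56, 55, 55, 56] [73, 72, 72, 73, 71, 59, 47, 39, 40, 41, 40, 40, 41, 41, 41, 40]
high pts 748
[(-24, 26), (-22, 64), (-20, 66), (-18, 32), (10, 56), (12, 137), (14, 128), (16, 131), (18, 108)]
tab x [-22.6 -19.6 -17.6] y [-12.3  16.4] z [0.1016 0.1029]
bar x [11.6 15.4 19.4] y [-26.4  31.2] z [0.1016 0.1028]
deck z 0.07973576028372076 face 0.07968359950686618
deck2 0.07979132097099453
[0.47638457 0.3636153  0.08      ]
[0.42109103 0.15337857 0.08      ]
```

>>> servo_tool([
  [[0,0,0,-0.001,0.002,-0.025,0],[0,0,0,-0.001,0.002,-0.05,0],[0,0,0,-0.001,0.002,-0.07,0],[0,0,0,-0.001,0.002,-0.08,0],[0,0,0,-0.001,0.002,-0.08,0]],
])

```text
time: 2.65
tcp_pos: [0.5172, 0.2368, 0.1174]
tool_rot: [-1.564, 0.208, -0.202]
ft_force: [-1.0, 0.0, 0.1]
finger_gap: 1.0
```

>>> servo_tool([
  [[0,0,0,0,0,0,0],[0,0,0,0,0,0,0],[0,0,0,0,0,0,0]],
])

```text
time: 2.9
tcp_pos: [0.5193, 0.239, 0.1211]
tool_rot: [-1.56, 0.203, -0.206]
ft_force: [-0.2, -0.1, 1.1]
finger_gap: 1.001
```

>>> servo_tool([
  [[0,0,0,0,0.001,-0.01,0.2],[0,0,0,0,0.001,-0.02,0.3],[0,0,0,0,0.001,-0.028,0.4],[0,0,0,0,0.001,-0.033,0.45],[0,0,0,0,0.001,-0.034,0.47]],
])

```text
time: 3.32
tcp_pos: [0.5174, 0.2393, 0.0839]
tool_rot: [-1.563, 0.206, -0.202]
ft_force: [0.4, 0.2, 0.0]
finger_gap: 0.657
```

>>> servo_tool([
  [[0,0,0,0,0,0,0.48],[0,0,0,0,0,0,0.48],[0,0,0,0,0,0,0.48],[0,0,0,0,0,0,0.48]],
])

```text
time: 3.65
tcp_pos: [0.5186, 0.2399, 0.086]
tool_rot: [-1.561, 0.203, -0.204]
ft_force: [0.8, 0.5, 0.3]
finger_gap: 0.523
```

```bash
python3 - <<'E'
from h import *
s=snapshot('wrist'); np.savez('pics/w2',**s); st=arm.sense()
cv2.imwrite('pics/w2.png',cv2.resize(s['pixels'][150:330,150:450,::-1],None,fx=2.5,fy=2.5))
print(st['tcp_pos'],st['ft_force'],st['finger_gap'])
E
```

```text
[0.51854982 0.23988228 0.08595783] [-0.25395007  0.32045234 -0.09555409] 0.5198331320469929
```

View pics/w2.png

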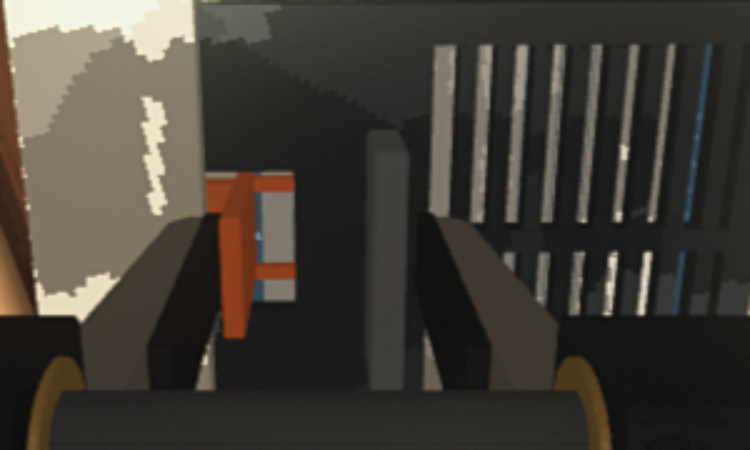

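The fingers straddle the tab and bar. The gap at the tab looks smaller, about 1 mm against 2–3 mm at the bar, so I'll shift about 1 mm forward while closing. The bar has to be touched first.

>>> servo_tool([
  [[0,0,0,-0.001,0,-0.001,0.49],[0,0,0,-0.001,0,-0.001,0.5],[0,0,0,-0.001,0,-0.001,0.51],[0,0,0,-0.001,0,-0.001,0.52],[0,0,0,-0.001,0,-0.001,0.52]],
])

```text
time: 4.12
tcp_pos: [0.5173, 0.2398, 0.0846]
tool_rot: [-1.561, 0.204, -0.204]
ft_force: [-0.4, 0.4, -0.0]
finger_gap: 0.478
```

>>> servo_tool([
  [[0,0,0,0,0,0,0.525],[0,0,0,0,0,0,0.53],[0,0,0,0,0,0,0.53],[0,0,0,0,0,0,0.53]],
])

```text
time: 4.45
tcp_pos: [0.5173, 0.2398, 0.0846]
tool_rot: [-1.561, 0.204, -0.204]
ft_force: [1.1, -0.4, -0.1]
finger_gap: 0.467
```

```bash
python3 - <<'E'
from h import *
s=snapshot('wrist'); st=arm.sense()
cv2.imwrite('pics/w3.png',cv2.resize(s['pixels'][200:310,190:380,::-1],None,fx=4,fy=4,interpolation=cv2.INTER_CUBIC))
print(st['tcp_pos'],st['ft_force'],st['finger_gap']*92)
E
```

```text
[0.51728293 0.23977259 0.08456332] [ 0.25573317 -0.32593456  0.44804289] 42.93670454243988
```

View pics/w3.png

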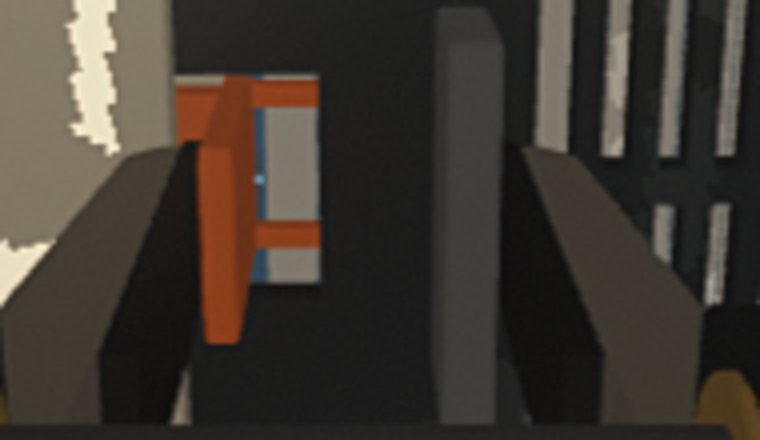

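Both pads are just about touching at 42.9 mm with no net force. Next I'll pinch in small steps, shifting the tool rearward by half the closure so the bar finger stays put.

>>> servo_tool([
  [[0,0,0,0,0,0,0.543],[0,0,0,0,0,0,0.543],[0,0,0,0.0005,0,0,0.554],[0,0,0,0.0005,0,0,0.554],[0,0,0,0.0005,0,0,0.554]],
])

```text
time: 4.92
tcp_pos: [0.5177, 0.2397, 0.0846]
tool_rot: [-1.561, 0.204, -0.204]
ft_force: [-0.9, -0.3, 1.1]
finger_gap: 0.445
```

>>> servo_tool([
  [[0,0,0,0.0005,0,0,0.565],[0,0,0,0.0005,0,0,0.565],[0,0,0,0.0005,0,0,0.565]],
])

```text
time: 5.17
tcp_pos: [0.5181, 0.2397, 0.0846]
tool_rot: [-1.562, 0.204, -0.204]
ft_force: [-1.6, -1.2, 2.4]
finger_gap: 0.438
```

>>> servo_tool([
  [[0,0,0,0.0003,0,0,0.576],[0,0,0,0.0003,0,0,0.576],[0,0,0,0.0003,0,0,0.576]],
])

```text
time: 5.42
tcp_pos: [0.5186, 0.2396, 0.0846]
tool_rot: [-1.561, 0.204, -0.204]
ft_force: [-1.1, -1.4, 2.0]
finger_gap: 0.425
```

>>> servo_tool([
  [[0,0,0,0.0004,0,0,0.587],[0,0,0,0.0004,0,0,0.587],[0,0,0,0.0004,0,0,0.587]],
])

```text
time: 5.67
tcp_pos: [0.5191, 0.2396, 0.0846]
tool_rot: [-1.561, 0.204, -0.204]
ft_force: [-0.9, -1.7, 1.5]
finger_gap: 0.415
```

>>> servo_tool([
  [[0,0,0,0.0004,0,0,0.598],[0,0,0,0.0004,0,0,0.598],[0,0,0,0.0009,0,0,0.609],[0,0,0,0.0009,0,0,0.609],[0,0,0,0.0009,0,0,0.609]],
])

```text
time: 6.08
tcp_pos: [0.52, 0.2397, 0.0846]
tool_rot: [-1.561, 0.204, -0.204]
ft_force: [-0.6, -2.3, 1.8]
finger_gap: 0.392
```

>>> servo_tool([
  [[0,0,0,0.0004,0,0,0.62],[0,0,0,0.0004,0,0,0.62],[0,0,0,0.0004,0,0,0.62]],
])

```text
time: 6.33
tcp_pos: [0.5205, 0.2397, 0.0846]
tool_rot: [-1.561, 0.204, -0.204]
ft_force: [0.5, -1.6, 2.4]
finger_gap: 0.379
```

```bash
python3 - <<'E'
from h import *
s=snapshot('wrist'); st=arm.sense()
cv2.imwrite('pics/w4.png',cv2.resize(s['pixels'][200:310,190:380,::-1],None,fx=4,fy=4,interpolation=cv2.INTER_CUBIC))
print(st['tcp_pos'],st['ft_force'],st['finger_gap']*92)
E
```

```text
[0.52043918 0.23976574 0.08463417] [-0.22357409 -1.63339633  1.73854997] 35.44602682670086
```

View pics/w4.png

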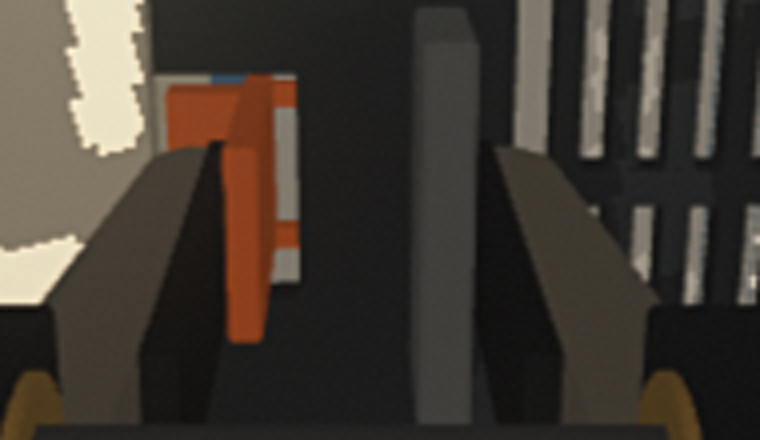

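The tab is pressed about 6.6 mm, and a pale gap has opened between its nose and the catch at (160,110), so it has let go. Next I'll tip the cover about its rear top edge.

>>> servo_tool([
  [[0.25,0.97,0,0.0001,0,0.0019,0.623],[0.25,0.97,0,0.0001,0,0.0019,0.623],[0.5,1.94,0,0.0001,0,0.0038,0.623],[0.5,1.94,0,0.0001,0,0.0038,0.623],[0.5,1.94,0,0.0001,0,0.0038,0.623]],
])

```text
time: 6.8
tcp_pos: [0.5204, 0.2398, 0.0883]
tool_rot: [-1.556, 0.232, -0.176]
ft_force: [0.2, -0.8, -0.9]
finger_gap: 0.379
```

>>> servo_tool([
  [[0.25,0.97,0,0.0002,0,0.0019,0.623],[0.5,1.94,0,0.0003,0,0.0038,0.623],[0.75,2.9,0,0.0005,-0.0001,0.0057,0.623],[1.0,3.87,0,0.0007,-0.0002,0.0076,0.623],[1.0,3.87,0,0.0007,-0.0002,0.0076,0.623]],
])

```text
time: 7.22
tcp_pos: [0.5221, 0.2393, 0.0962]
tool_rot: [-1.546, 0.287, -0.122]
ft_force: [0.2, -0.1, -0.9]
finger_gap: 0.377
```

>>> servo_tool([
  [[0.25,0.97,0,0.0003,-0.0001,0.0019,0.623],[0.5,1.94,0,0.0006,-0.0002,0.0038,0.623],[0.75,2.9,0,0.0009,-0.0002,0.0057,0.623],[1.0,3.87,0,0.0013,-0.0003,0.0075,0.623],[1.0,3.87,0,0.0013,-0.0003,0.0075,0.623]],
])

```text
time: 7.63
tcp_pos: [0.5235, 0.2389, 0.1036]
tool_rot: [-1.535, 0.34, -0.068]
ft_force: [0.0, 0.8, -1.6]
finger_gap: 0.38
```

```bash
python3 - <<'E'
from h import *
s=snapshot('scene'); st=arm.sense()
cv2.imwrite('pics/s5.png',cv2.resize(s['pixels'][120:250,260:430,::-1],None,fx=4,fy=4,interpolation=cv2.INTER_CUBIC))
print(st['tcp_pos'],st['ft_force'],st['ft_torque'],st['finger_gap']*92)
E
```

```text
[0.52303015 0.23903395 0.10344953] [ 0.89344724  0.26284804 -0.24703417] [-0.08844964 -0.18446787 -0.11954265] 35.01394995694807
```

View pics/s5.png

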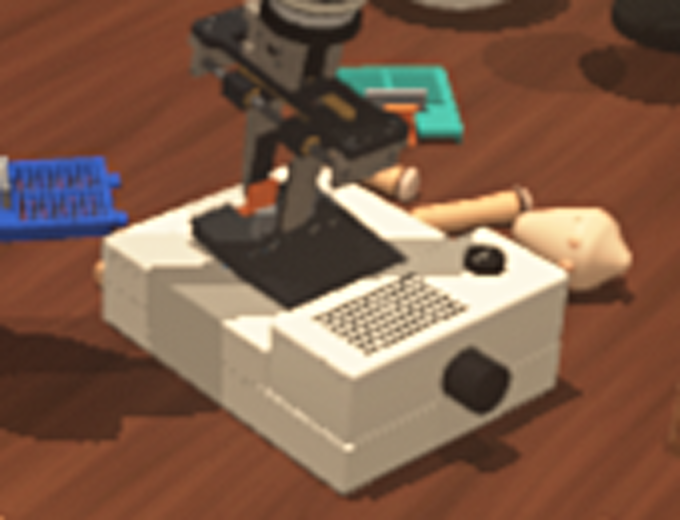

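The scene picture shows the cover's front end tipped up, with its rear edge still at the lip and almost no force. Now I'll draw it forward 17 mm.

>>> servo_tool([
  [[0,0,0,-0.004,0.001,0,0.623],[0,0,0,-0.008,0.002,0,0.623],[0,0,0,-0.012,0.003,0,0.623],[0,0,0,-0.0165,0.0042,0,0.623],[0,0,0,-0.0165,0.0042,0,0.623]],
])

```text
time: 8.1
tcp_pos: [0.5044, 0.2441, 0.1036]
tool_rot: [-1.536, 0.338, -0.065]
ft_force: [-0.7, 0.5, -2.0]
finger_gap: 0.382
```

>>> servo_tool([
  [[0,0,0,0,0,0.003,0.623],[0,0,0,0,0,0.006,0.623],[0,0,0,0,0,0.012,0.623],[0,0,0,0,0,0.02,0.623],[0,0,0,0,0,0.03,0.623]],
])

```text
time: 8.52
tcp_pos: [0.5059, 0.2434, 0.1342]
tool_rot: [-1.536, 0.339, -0.067]
ft_force: [0.4, -0.2, -2.3]
finger_gap: 0.378
```

>>> servo_tool([
  [[0,0,0,0,0,0.015,0.623],[0,0,0,0,0,0.035,0.623],[0,0,0,0,-0.01,0.055,0.623],[0,0,0,0,-0.03,0.065,0.623],[0,0,0,0,-0.055,0.07,0.623]],
])

```text
time: 8.93
tcp_pos: [0.5065, 0.1903, 0.2066]
tool_rot: [-1.533, 0.333, -0.067]
ft_force: [0.4, -0.3, -0.9]
finger_gap: 0.382
```

>>> servo_tool([
  [[0,0,0,0.002,-0.03,0,0.623],[0,0,0,0.004,-0.06,0,0.623],[0,0,0,0.006,-0.09,0,0.623],[0,0,0,0.008,-0.12,0,0.623],[0,0,0,0.01,-0.15,0,0.623]],
])

```text
time: 9.35
tcp_pos: [0.5161, 0.0371, 0.2047]
tool_rot: [-1.536, 0.338, -0.068]
ft_force: [1.3, -0.4, -1.3]
finger_gap: 0.375
```

>>> servo_tool([
  [[-0.5,-1.94,0,0.002,-0.03,0,0.623],[-1.0,-3.87,0,0.004,-0.06,0,0.623],[-1.5,-5.8,0,0.006,-0.09,0,0.623],[-2.0,-7.74,0,0.008,-0.12,0,0.623],[-2.5,-9.68,0,0.01,-0.15,0,0.623]],
])

```text
time: 9.77
tcp_pos: [0.5261, -0.1129, 0.2048]
tool_rot: [-1.562, 0.202, -0.206]
ft_force: [0.3, 0.6, -0.7]
finger_gap: 0.379
```

>>> servo_tool([
  [[0,0,2,0.001,-0.025,-0.005,0.623],[0,0,4,0.002,-0.05,-0.01,0.623],[0,0,6,0.002,-0.07,-0.015,0.623],[0,0,9,0.002,-0.085,-0.02,0.623],[0,0,9,0.002,-0.09,-0.025,0.623]],
])

```text
time: 10.18
tcp_pos: [0.5277, -0.2048, 0.179]
tool_rot: [-1.571, 0.082, -0.083]
ft_force: [0.3, -0.7, -1.0]
finger_gap: 0.379
```

>>> servo_tool([
  [[0,0,0,0,-0.002,-0.02,0.623],[0,0,0,0,-0.002,-0.04,0.623],[0,0,0,0,-0.002,-0.06,0.623],[0,0,0,0,-0.002,-0.07,0.623],[0,0,0,0,-0.002,-0.07,0.623]],
])

```text
time: 10.6
tcp_pos: [0.5266, -0.2023, 0.1068]
tool_rot: [-1.568, 0.083, -0.078]
ft_force: [0.5, 0.2, -0.7]
finger_gap: 0.378
```

```bash
python3 - <<'E'
from h import *
from scipy.spatial.transform import Rotation as R
s=snapshot('scene'); np.savez('pics/s6',**s);t=snapshot('top'); np.savez('pics/t6',**t); st=arm.sense()
a=cv2.resize(s['pixels'][190:330,170:330,::-1],None,fx=2.4,fy=2.4);b=cv2.resize(t['pixels'][130:270,300:430,::-1],None,fx=2.4,fy=2.4)
cv2.imwrite('pics/c6.png',np.hstack([a,b]))
print(st['tcp_pos'],R.from_rotvec(st['tool_rot']).as_matrix().round(3),st['ft_force'],st['finger_gap']*92)
E
```

```text
[ 0.52846229 -0.20292397  0.10915872] [[ 0.995  0.001  0.102]
 [-0.102  0.     0.995]
 [ 0.001 -1.     0.   ]] [ 0.48900447 -0.37572504 -0.84437249] 34.53310961874343
```

View pics/c6.png

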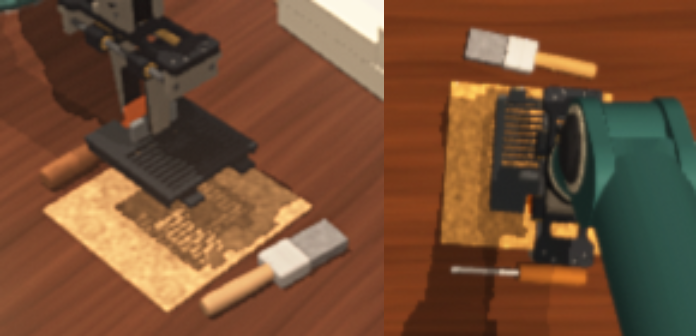

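The scene and top crops show the cover held level above the middle of the mat, face up, with the brush and graver clear of it. I'll lower it.

>>> servo_tool([
  [[0,0,0,0,0,-0.02,0.623],[0,0,0,0,0,-0.04,0.623],[0,0,0,0,0,-0.06,0.623],[0,0,0,0,0,-0.072,0.623],[0,0,0,0,0,-0.075,0.623]],
])

```text
time: 11.12
tcp_pos: [0.5275, -0.2032, 0.0327]
tool_rot: [-1.569, 0.082, -0.08]
ft_force: [-0.2, 0.0, -0.7]
finger_gap: 0.381
```

>>> servo_tool([
  [[0,0,0,0,0,-0.001,0.623],[0,0,0,0,0,-0.002,0.623],[0,0,0,0,0,-0.003,0.623],[0,0,0,0,0,-0.004,0.623],[0,0,0,0,0,-0.004,0.623]],
])

```text
time: 11.53
tcp_pos: [0.5282, -0.2037, 0.0301]
tool_rot: [-1.57, 0.08, -0.082]
ft_force: [-1.3, -0.6, -1.3]
finger_gap: 0.381
```

```bash
python3 - <<'E'
from h import *
s=snapshot('wrist'); P=cloud(s); st=arm.sense(); print(st['tcp_pos'],st['ft_force'],st['finger_gap']*92)
hsv=cv2.cvtColor(s['pixels'],cv2.COLOR_RGB2HSV); q=P.reshape(-1,3); v=hsv[...,2].ravel()
a=-np.deg2rad(5.8); ex=np.array([np.cos(a),np.sin(a)]); ey=np.array([-ex[1],ex[0]]); T=st['tcp_pos'][:2]
x=(q[:,:2]-T)@ex; y=(q[:,:2]-T)@ey
for xx in (-.02,-.005,.03,.05,.07,.09,.105):
    m=(abs(x-xx)<.006)&(y>.035)&(y<.055)&(q[:,2]<.06); print(xx,m.sum(),np.percentile(q[m,2],[50,90]).round(4) if m.any() else '')
m=(y>.075)&(y<.09)&(abs(x-.04)<.06)&(q[:,2]<.06); print('mat z',np.median(q[m,2]))
E
```

```text
[ 0.52818716 -0.20371038  0.02999413] [ 0.16997663  0.49781059 -0.92203651] 34.79106522801205
-0.02 669 [0.0251 0.0259]
-0.005 658 [0.0251 0.0259]
0.03 611 [0.0247 0.0258]
0.05 598 [0.0249 0.0259]
0.07 528 [0.0249 0.026 ]
0.09 694 [0.0249 0.0261]
0.105 690 [0.0253 0.0262]
mat z 0.004744151769573518
```

>>> servo_tool([
  [[0,0,0,0,0,-0.0015,0.623],[0,0,0,0,0,-0.003,0.623],[0,0,0,0,0,-0.004,0.623],[0,0,0,0,0,-0.0045,0.623],[0,0,0,0,0,-0.0045,0.623]],
])

```text
time: 12.0
tcp_pos: [0.5278, -0.2035, 0.0248]
tool_rot: [-1.569, 0.081, -0.08]
ft_force: [-0.8, 0.5, -1.5]
finger_gap: 0.378
```

>>> servo_tool([
  [[0,0,0,0,0,-0.0003,0.623],[0,0,0,0,0,-0.0006,0.623],[0,0,0,0,0,-0.0006,0.623]],
])

```text
time: 12.25
tcp_pos: [0.5279, -0.2035, 0.0246]
tool_rot: [-1.569, 0.081, -0.081]
ft_force: [-1.0, 0.0, 0.8]
finger_gap: 0.375
```

>>> servo_tool([
  [[0,0,0,0,0,-0.0003,0.623],[0,0,0,0,0,-0.0005,0.623],[0,0,0,0,0,-0.0005,0.623]],
])

```text
time: 12.5
tcp_pos: [0.528, -0.2035, 0.0246]
tool_rot: [-1.57, 0.081, -0.081]
ft_force: [-2.0, 0.6, 6.4]
finger_gap: 0.379
```

It's seated: the mat pushes back with about 6 N. I'll back off slightly and ease the tab out, keeping the bar finger in place, then open and lift away.

>>> servo_tool([
  [[0,0,0,-0.0005,0,0.0005,0.61],[0,0,0,-0.0015,0.0001,0.0005,0.59],[0,0,0,-0.0025,0.0002,0.0005,0.57],[0,0,0,-0.0035,0.0003,0.0005,0.55],[0,0,0,-0.004,0.0004,0.0005,0.53]],
])

```text
time: 12.92
tcp_pos: [0.5243, -0.2032, 0.0245]
tool_rot: [-1.569, 0.08, -0.081]
ft_force: [1.7, -0.5, 0.9]
finger_gap: 0.467
```

>>> servo_tool([
  [[0,0,0,0,0,0,0.5],[0,0,0,0,0,0,0.45],[0,0,0,0,0,0,0.4],[0,0,0,0,0,0,0.4],[0,0,0,0,0,0,0.4]],
])

```text
time: 13.33
tcp_pos: [0.5238, -0.2031, 0.0243]
tool_rot: [-1.569, 0.081, -0.08]
ft_force: [0.4, -0.0, -0.2]
finger_gap: 0.6
```

>>> servo_tool([
  [[0,0,0,0,0,0.01,0.4],[0,0,0,0,0,0.03,0.4],[0,0,0,0,0,0.06,0.4],[0,0,0,0,0,0.1,0.4],[0,0,0,0,0,0.14,0.4]],
])

```text
time: 13.75
tcp_pos: [0.5232, -0.2026, 0.1659]
tool_rot: [-1.568, 0.081, -0.079]
ft_force: [1.2, -0.7, -0.1]
finger_gap: 0.6
```

>>> servo_tool([
  [[0,0,0,-0.01,0.035,0.01,0.4],[0,0,0,-0.02,0.07,0.02,0.4],[0,0,0,-0.03,0.105,0.02,0.4],[0,0,0,-0.04,0.14,0.02,0.4],[0,0,0,-0.05,0.17,0.02,0.4]],
])

```text
time: 14.17
tcp_pos: [0.4733, -0.0309, 0.1855]
tool_rot: [-1.57, 0.078, -0.081]
ft_force: [0.4, -0.3, -0.3]
finger_gap: 0.602
```

```bash
python3 - <<'E'
from h import *
t=snapshot('top'); np.savez('pics/t7',**t); s=snapshot('scene'); P=cloud(t); st=arm.sense(); print(st['time'],st['tcp_pos'],st['ft_force'])
a=cv2.resize(s['pixels'][190:330,170:330,::-1],None,fx=2.4,fy=2.4);b=cv2.resize(t['pixels'][130:270,300:430,::-1],None,fx=2.4,fy=2.4)
cv2.imwrite('pics/c7.png',np.hstack([a,b]))
z=P[...,2]; roi=np.zeros(z.shape,bool); roi[160:240,322:400]=1
m=roi&(z>.012)&(z<.06); n,l,stt,_=cv2.connectedComponentsWithStats(m.astype(np.uint8)); k=1+np.argmax(stt[1:,4]); q=P[l==k]
print(cv2.minAreaRect((q[:,:2]*1000).astype(np.float32)),np.percentile(q[:,2],[10,50,90]))
o=dict(np.load('pics/top.npz'))['pixels'].astype(int); d=(abs(o-t['pixels'].astype(int)).max(2)>40).astype(np.uint8)
for nm,(r0,r1,c0,c1) in dict(graver=(236,252,326,388),brush=(138,164,330,392),dopa=(250,270,190,240)).items(): print(nm,d[r0:r1,c0:c1].mean())
E
```

```text
14.2667 [ 0.47243038 -0.02793755  0.18554953] [ 0.8105954  -0.87203306 -0.43043423]
((570.8265991210938, -211.50759887695312), (122.18169403076172, 155.1866455078125), 88.20562744140625) [0.01697426 0.02087657 0.0252181 ]
graver 0.47580645161290325
brush 0.0
dopa 0.0
```

View pics/c7.png

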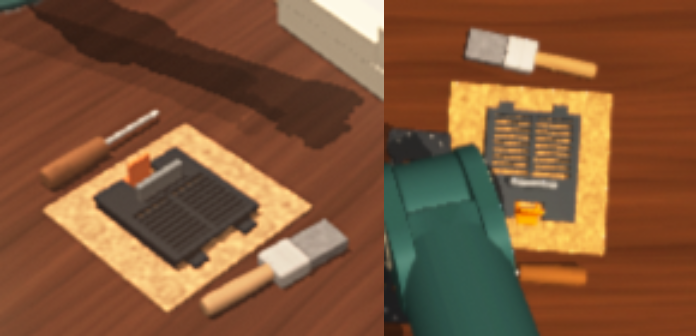

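The cover lies flat and face up in the middle of the mat, with the tab upright and relaxed. The graver and brush look unmoved. The graver's high difference figure comes from the arm covering it in the top view. Handing in.

```bash
python3 -c "
from h import *
print(job.close_job())"
```

```text
the job is handed in; nothing more can be done
None
```

The grille cover is off the dust collector and lying flat, face up, on the cork mat, and I've handed the job in at about 14.3 s of robot time.

- **Release and removal:** I pinched the tab about 6.6 to 7 mm in small steps, which by its stated spring is about 14 N. Net wrist force stayed under about 3 N while the tab let go. I then tipped the cover 10° about its rear edge, drew it 17 mm forward and lifted it clear with no sign of jamming.
- **Placing:** I checked the cover was level 5 mm above the mat, then lowered it until the mat pushed back with about 6 N. I eased the tab back before opening the fingers and moved the arm clear.
- **Last checks:** The plate's centre is within about 5 mm of the mat's centre, with the face at about 20 mm, as expected when it lies flat. The tab is upright and looks unbroken.
- **Other items:** The brush and dop_a are unchanged in the top view. The graver comparison disagreed there (48% of its pixels changed), because the arm was covering it. It looks unmoved in the scene view. I didn't check the remaining items individually, but the arm never worked near them.

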